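Paint tins back on the ledge by height

ROBOT

A 7-joint arm with a two-finger parallel gripper is mounted at the origin on the work surface. World frame = base frame: x ahead of the robot, y to its left, z up, the work surface at z = 0. Lengths are in m, angles in degrees, forces in N, time in s.
With the tool pointing down it reaches from about 0.35 to 0.775 m from the base axis. Payload 3.1 kg.
Tool frame: the origin (TCP) lies at the very end of the fingers, on their centre line; the grasp point (between the pads) lies 19 mm behind it; z points along the fingers, y is the line along which they close (so a half turn about z gives the same grasp; the last joint's range is limited). The gripper opens to 85 mm and grips with 20 to 120 N. Pads are 22 mm wide; open, the fingers measure 114 mm over their backs; the gripper's body (76 mm by 85 mm) begins 54 mm behind the grasp point. The pads swing forward as they close: fully open they stand 13 mm farther back than shut.
Start: joints at [-68.509, 17.813, 0.802, 86.603, -0.252, 75.585, -1.558], TCP at [0.223, 0.503, 0.207] pointing down, gripper open.
Joint ranges: [-154.91, 154.91], [-16.99, 109.72], [-72.82, 74.43], [7.12, 147.25], [-82.49, 262.49], [11.32, 116.49], [-174.64, 174.64]. Speed limits (degrees/s): [159.86, 159.86, 180, 180, 180, 180, 180].

INTERFACE

Orientations are given as a 3x3 rotation matrix whose columns are the frame's x, y, z axes.
In Python, from bench import r gives the robot as it stands.
- The arm moves only by the tool step_arm, never from a script. Its argument "moves" is a list of rows, each a list of 7 numbers: the finger opening in m, from 0 to 0.0854, then the shift along the tool's x, y, z in m, then the turn, a rotation vector about the tool's x, y, z in rad. In form: [[fingers, x, y, z, wx, wy, wz], ...]. A call has 1 to 8 rows; each row is the pose to reach, as a shift and turn from the pose commanded when the call began, along the tool's axes at that moment; what a row does not reach only later rows make up. A row lasts 1/10 s, in which the tool goes at most 50 mm and 8.59 degrees, less where a joint would pass 70% of its speed; a pose out of reach is approached as far as the arm can. A call with a gripper value outside its range is refused whole. The fingers move at their own pace and stop on an object; the grip force is fixed at half the most. Time passes only in rows, so rows that repeat a pose let the fingers close. It gives the time, the measured TCP pose, the force, the opening and the grip force at its end, in the units of the state.
- r.observe(): the state, without advancing time (a new reading comes with each control period).
- r.camera(name): name is "scene" or "side" or "wrist"; returns (picture, depth): 420x560x3 uint8, red, green, blue; 420x560 float32, m along the optical axis (not along the pixel's ray), 0 where there is no reading.
- r.get_calibration(name): a dict with "fx", "fy", "cx", "cy" (pixels), "rvec" (rotation vector, rad) and "tvec" (3), from world to camera coordinates, as OpenCV has them. Camera axes: x right, y down, z forward; pixel columns grow to the right and rows downward; lengths in m; the calibration is good to about 2 mm. A picture is of the moment at which its call begins: read the wrist's pose just before it. get_calibration takes no time and is no camera call; for the wrist camera it gives the pose at the moment of the call.
- r.finish_job(): hands the job in; it is judged then, once.
Trained networks look in the newest picture that a camera, given by its name, has taken for a name from the list of things; names that differ only in an ending like _2 or _b are one class to them, and where a whole thing is asked for, a point or a joint stands for the part that bears it (a point fixed in the world has none). Each returns a list of dicts, best first, with "confidence" (0 to 1); they miss things now and then, are a little off and sometimes report something else, mostly with a low value. They report only what shows in the picture. A call takes as long as a camera call. They do not tell look-alikes from the thing itself.
- r.spot_in(camera, name): "centre" ([column, row] as shares, 0 to 1, of the picture: columns of its width, rows of its height, amid what is visible of it).
The state is a dict: "clock": time; "joint_pos": joint angles; "joint_velocities": joint speeds; "joint_efforts": joint torques, N m; "ee_pos": TCP position; "tcp_rot": TCP orientation; "contact_force": force on the tool from outside, world axes, zero at the start; "torque": the same for the moment, N m; "width": finger opening in m; "grip_force": force on a finger pad.
Only numpy, scipy, OpenCV 4.12 (cv2) and the standard library are available. Lean on these libraries where they do the work, as an engineer would, in place of code of your own. Each camera call takes 0.05 s, during which the arm holds its last target. There are 200 camera calls.

TASK

Tidy the paint tins: stand the four tins on the cork marks of the wooden ledge, one centred on each mark, in order of height, with the tallest beside the red post and the shortest at the other end. Leave them standing upright, do not tip any over on the way, and do not disturb the little bronze figure.

Things in the scene. Friction and masses are not known exactly. Their poses are not given: they have to be found in the camera images.
- blue_tin_mid (a point): centre (half-way up, on the axis) of the closed paint tin with the blue label and lid: an upright cylinder 52 mm in diameter and 110 mm high, loose, 0.1 to 0.4 kg, at the start standing on the bench (z = 0); z axis up along the tin
- yellow_tin_mid (a point): centre (half-way up, on the axis) of the closed paint tin with the yellow label and lid: an upright cylinder 52 mm in diameter and 90 mm high, loose, 0.1 to 0.4 kg, at the start standing on the bench (z = 0); z axis up along the tin
- green_tin_mid (a point): centre (half-way up, on the axis) of the closed paint tin with the green label and lid: an upright cylinder 52 mm in diameter and 70 mm high, loose, 0.1 to 0.4 kg, at the start standing on the bench (z = 0); z axis up along the tin
- white_tin_mid (a point): centre (half-way up, on the axis) of the closed paint tin with the white label and lid: an upright cylinder 52 mm in diameter and 50 mm high, loose, 0.1 to 0.4 kg, at the start standing on the bench (z = 0); z axis up along the tin
- mark_a: one of four identical light cork discs, 68 mm in diameter and 4 mm thick, fixed in a straight row, 90 mm from centre to centre, on a dark wooden ledge (470 x 100 mm, 20 mm high, no rim); origin at the centre of its underside, so a tin stands 4 mm above it, 24 mm above the bench. Which of the four discs lies where in the row changes from start to start
- mark_b: one of four identical light cork discs, 68 mm in diameter and 4 mm thick, fixed in a straight row, 90 mm from centre to centre, on a dark wooden ledge (470 x 100 mm, 20 mm high, no rim); origin at the centre of its underside, so a tin stands 4 mm above it, 24 mm above the bench. Which of the four discs lies where in the row changes from start to start
- mark_c: one of four identical light cork discs, 68 mm in diameter and 4 mm thick, fixed in a straight row, 90 mm from centre to centre, on a dark wooden ledge (470 x 100 mm, 20 mm high, no rim); origin at the centre of its underside, so a tin stands 4 mm above it, 24 mm above the bench. Which of the four discs lies where in the row changes from start to start
- mark_d: one of four identical light cork discs, 68 mm in diameter and 4 mm thick, fixed in a straight row, 90 mm from centre to centre, on a dark wooden ledge (470 x 100 mm, 20 mm high, no rim); origin at the centre of its underside, so a tin stands 4 mm above it, 24 mm above the bench. Which of the four discs lies where in the row changes from start to start
- red_post: red post, 40 mm high and 28 mm across (38 mm at its foot), fixed at one end of the ledge, in line with the cork discs and 75 mm from the nearest one; either end at the start (a bare metal post of the same shape is at the other end). Origin at the centre of its foot, on top of the ledge
- bronze_mid (a point): middle (58 mm above the bench) of a small cast bronze figure, 122 mm high on a dark 56 x 56 mm base, about 0.7 kg, standing loose on the bench beyond one end of the ledge; not to be disturbed
Things that resemble listed ones, but are neither listed nor needed, are in the scene too. What is shaped like the part that bears blue_tin_mid but pink is not meant.

How it is judged (in metres and radians):
At the end, for the whole second after the job is handed in: Each tin stands upright (within 0.1 rad) and at rest on a cork mark, its axis within 15 mm of the mark's centre and its height within 6 mm of standing on it; counted from the red post the order is blue (110 mm), yellow (90 mm), green (70 mm), white (50 mm) ((horizontal distance between blue_tin_mid and mark_a below 0.015 m or horizontal distance between blue_tin_mid and mark_b below 0.015 m or horizontal distance between blue_tin_mid and mark_c below 0.015 m or horizontal distance between blue_tin_mid and mark_d below 0.015 m) and horizontal distance between blue_tin_mid and red_post below 0.12 m and height (world z) of blue_tin_mid between 0.073 and 0.085 m and angle between each of blue_tin_mid, yellow_tin_mid, green_tin_mid, white_tin_mid's own z axis and vertical below 0.1 rad and linear speed of each of blue_tin, yellow_tin, green_tin, white_tin below 0.02 m/s and (horizontal distance between yellow_tin_mid and mark_a below 0.015 m or horizontal distance between yellow_tin_mid and mark_b below 0.015 m or horizontal distance between yellow_tin_mid and mark_c below 0.015 m or horizontal distance between yellow_tin_mid and mark_d below 0.015 m) and horizontal distance between yellow_tin_mid and red_post between 0.12 and 0.21 m and height (world z) of yellow_tin_mid between 0.063 and 0.075 m and (horizontal distance between green_tin_mid and mark_a below 0.015 m or horizontal distance between green_tin_mid and mark_b below 0.015 m or horizontal distance between green_tin_mid and mark_c below 0.015 m or horizontal distance between green_tin_mid and mark_d below 0.015 m) and horizontal distance between green_tin_mid and red_post between 0.21 and 0.3 m and height (world z) of green_tin_mid between 0.053 and 0.065 m and (horizontal distance between white_tin_mid and mark_a below 0.015 m or horizontal distance between white_tin_mid and mark_b below 0.015 m or horizontal distance between white_tin_mid and mark_c below 0.015 m or horizontal distance between white_tin_mid and mark_d below 0.015 m) and horizontal distance between white_tin_mid and red_post between 0.3 and 0.39 m and height (world z) of white_tin_mid between 0.043 and 0.055 m); the robot touches nothing.
It fails at once if the blue tin is tipped over (angle between blue_tin_mid's own z axis and vertical above 0.7 rad).
It fails at once if the yellow tin is tipped over (angle between yellow_tin_mid's own z axis and vertical above 0.7 rad).
It fails at once if the green tin is tipped over (angle between green_tin_mid's own z axis and vertical above 0.7 rad).
It fails at once if the white tin is tipped over (angle between white_tin_mid's own z axis and vertical above 0.7 rad).
It fails at once if the bronze figure is knocked or moved (distance of bronze_mid from where it was at the start of the episode above 0.02 m or angle between bronze_mid's own z axis and vertical above 0.4 rad).
It also fails if it takes over 107 s, if anything falls off the work surface, if the arm or the gripper's body presses on something with over 40 N, if the wrist force passes 120 N, or if a joint passes its speed limit or range.

## Working session

There is one attempt and no reset: what is moved stays moved. The work goes in short steps, Python scripts to look and compute and a tool call to move; the robot and the scene stay as the last step left them, time stands still between calls to the robot, and variables do not carry over. Pictures are saved under pics/ and viewed, at most 14 in all, crops included, and the job is handed in when it is done.

Besides the shell and the picture viewer there is one more tool, called after "Emit:" in YAML: its name, and indented under it one key for each argument. step_arm: Moves the arm, as the interface text tells. Its arguments: {"type":"object","properties":{"moves":{"type":"array"}},"required":["moves"]}

```bash
ls; mkdir -p pics; cat > h.py <<'E'
import numpy as np, cv2
from bench import r
def cal(c):
    k=r.get_calibration(c); R=cv2.Rodrigues(np.array(k["rvec"],float))[0]; return k,R,np.array(k["tvec"],float).ravel()
def ray(c,u,v,z):
    """world point at pixel u,v on plane of height z"""
    k,R,t=cal(c); d=R.T@np.array([(u-k["cx"])/k["fx"],(v-k["cy"])/k["fy"],1]); o=-R.T@t
    return o+d*(z-o[2])/d[2]
def cloud(c,D):
    k,R,t=cal(c); v,u=np.indices(D.shape); P=np.stack([(u-k["cx"])/k["fx"]*D,(v-k["cy"])/k["fy"]*D,D],-1)
    W=(P-t)@R; W[D<=0]=np.nan; return W
E
python3 - <<'E'
from h import *
out=[]
for c in ["scene","side"]:
    I,D=r.camera(c); cv2.imwrite(f"pics/{c}0.png",I[...,::-1]); W=cloud(c,D); np.savez(f"{c}0.npz",I=I,W=W)
    for n in ["blue_tin_mid","yellow_tin_mid","green_tin_mid","white_tin_mid","mark_a","red_post","bronze_mid"]:
        for d in r.spot_in(c,n)[:5]:
            u,v=d["centre"][0]*560,d["centre"][1]*420
            print(c,n,round(d["confidence"],2),round(u),round(v),W[int(v),int(u)].round(3))
print(r.observe())
E
```

```text
pics
scene blue_tin_mid 0.93 252 174 [ 0.371 -0.1    0.092]
scene blue_tin_mid 0.74 229 192 [ 0.438 -0.153  0.075]
scene blue_tin_mid 0.68 263 203 [ 0.479 -0.058  0.071]
scene yellow_tin_mid 0.62 181 204 [ 0.483 -0.273  0.061]
scene green_tin_mid 0.79 308 210 [0.479 0.058 0.052]
scene white_tin_mid 0.56 393 215 [0.473 0.272 0.045]
scene mark_a 0.83 203 255 [ 0.641 -0.184  0.024]
scene mark_a 0.63 239 251 [ 0.622 -0.1    0.026]
scene mark_a 0.6 317 260 [0.64  0.084 0.025]
scene mark_a 0.58 280 259 [ 0.642 -0.001  0.024]
scene red_post 0.54 348 264 [0.666 0.152 0.04 ]
scene bronze_mid 0.66 120 239 [ 0.608 -0.396  0.034]
side blue_tin_mid 0.87 255 259 [ 0.326 -0.115  0.09 ]
side blue_tin_mid 0.8 291 257 [ 0.39  -0.174  0.099]
side blue_tin_mid 0.69 278 229 [ 0.433 -0.084  0.092]
side yellow_tin_mid 0.93 335 273 [ 0.439 -0.277  0.088]
side green_tin_mid 0.62 247 212 [0.437 0.04  0.055]
side white_tin_mid 0.7 197 176 [0.434 0.259 0.049]
side white_tin_mid 0.57 334 276 [ 0.438 -0.279  0.079]
side white_tin_mid 0.24 347 232 [ 0.611 -0.183  0.021]
side mark_a 0.87 328 208 [ 0.633 -0.087  0.0
[... 384 characters left out ...]
, 'joint_velocities': array([-0.05093423,  0.03004276, -0.05600833,  0.09569845,  0.08581374,
       -0.02560016,  0.06579094]), 'joint_efforts': array([ 1.21767594e-04, -3.79764640e+01,  1.45575805e-01, -2.30854243e+01,
        1.19979103e-02,  1.70924031e-03,  7.57867838e-06]), 'ee_pos': array([0.22263576, 0.502972  , 0.20714201]), 'tcp_rot': array([[-9.14432416e-01,  4.04738623e-01,  5.68966462e-05],
       [ 4.04738627e-01,  9.14432412e-01,  9.35759067e-05],
       [-1.41543538e-05,  1.08597113e-04, -9.99999994e-01]]), 'contact_force': array([ 0.18325702, -0.02534605, -0.41296923]), 'torque': array([ 0.01092966,  0.04308237, -0.01185272]), 'grip_force': 0.0, 'width': 0.08543639532391231}
```

```bash
python3 - <<'E'
import cv2,numpy as np
a=cv2.imread("pics/scene0.png")[130:310,80:440];cv2.imwrite("pics/scene0c.png",cv2.resize(a,None,fx=2.2,fy=2.2))
b=cv2.imread("pics/side0.png")[130:320,160:450];cv2.imwrite("pics/side0c.png",cv2.resize(b,None,fx=2.6,fy=2.6))
E
```

```text
(no output)
```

View pics/scene0c.png

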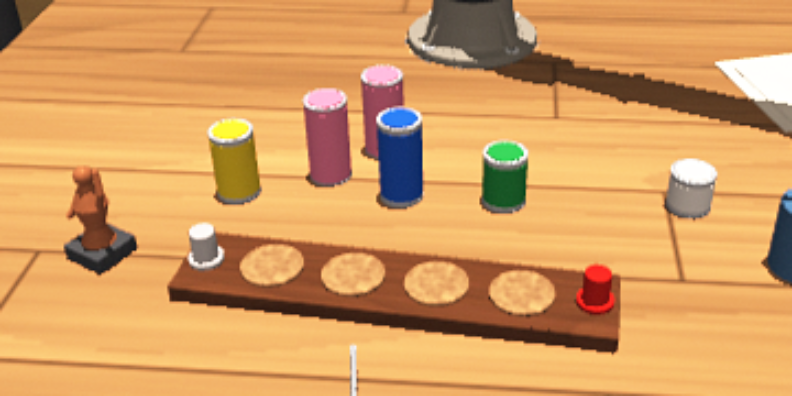

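View pics/side0c.png

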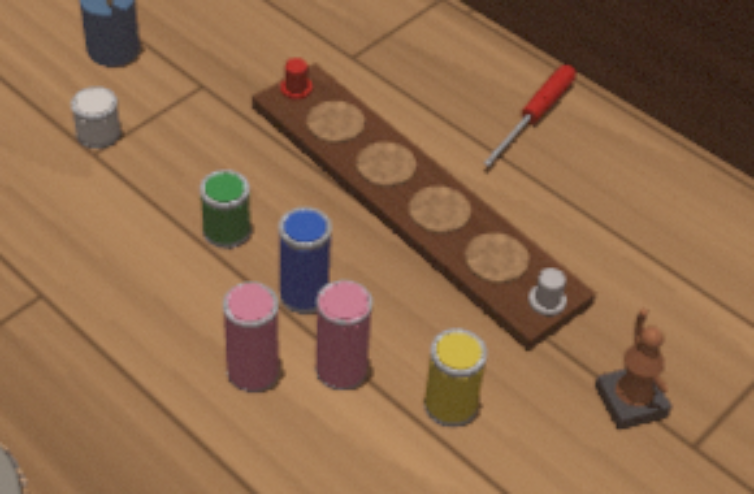

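The red post is at the +y end (scene crop 597,288), the bronze figure is at the −y end, and two pink decoys stand next to the blue tin. The target order from +y is blue, yellow, green, white. Next I'll locate the lids and discs precisely.

```bash
cat > loc.py <<'E'
from h import *
def hsv(c): 
    z=np.load(f"{c}0.npz"); return cv2.cvtColor(z["I"],cv2.COLOR_RGB2HSV),z["W"],z["I"]
guess=dict(blue=(.46,-.065,.11),yellow=(.46,-.277,.09),green=(.46,.05,.07),white=(.455,.265,.05),pink1=(.41,-.165,.11),pink2=(.35,-.105,.11),
 d1=(.64,.085,.024),d2=(.64,0,.024),d3=(.635,-.09,.024),d4=(.63,-.183,.024))
for n,g in guess.items():
    for c in ["scene","side"]:
        H,W,I=hsv(c); k,R,t=cal(c)
        near=np.hypot(W[...,0]-g[0],W[...,1]-g[1])<(.05 if n[0]!='d' else .044)
        h=H[...,0].astype(int);s=H[...,1];v=H[...,2]
        if n[0]=='d': m=near&(W[...,2]>.012)&(W[...,2]<.04)&(v>125)
        else: m=near&(np.abs(W[...,2]-g[2])<.012)
        nl,L,S,C=cv2.connectedComponentsWithStats(m.astype(np.uint8)); 
        if nl<2: print(n,c,"none");continue
        i=1+S[1:,4].argmax(); vv,uu=np.nonzero(L==i)
        P=np.array([ray(c,a,b,g[2]) for a,b in zip(uu,vv)])
        (x,y),rad=cv2.minEnclosingCircle(P[:,:2].astype(np.float32))
        print(n,c,len(uu),"mean",P.mean(0).round(4)[:2],"circ",round(x,4),round(y,4),round(rad,4),"zmed",np.nanmedian(W[vv,uu,2]).round(4))
E
python3 loc.py
```

```text
blue scene 260 mean [ 0.4607 -0.0641] circ 0.4611 -0.065 0.0382 zmed 0.1114
blue side 295 mean [ 0.449  -0.0686] circ 0.4473 -0.0692 0.0333 zmed 0.1091
yellow scene 254 mean [ 0.4673 -0.2648] circ 0.468 -0.267 0.0366 zmed 0.0915
yellow side 350 mean [ 0.4558 -0.2687] circ 0.4552 -0.2691 0.0314 zmed 0.0895
green scene 257 mean [0.4627 0.0607] circ 0.4626 0.0613 0.0355 zmed 0.0713
green side 252 mean [0.4508 0.0571] circ 0.4504 0.057 0.0313 zmed 0.0689
white scene 267 mean [0.4562 0.2804] circ 0.4563 0.2821 0.0361 zmed 0.051
white side 209 mean [0.4452 0.2774] circ 0.4465 0.2762 0.0321 zmed 0.0491
pink1 scene 241 mean [ 0.421  -0.1584] circ 0.4225 -0.1606 0.0388 zmed 0.1114
pink1 side 328 mean [ 0.4085 -0.1628] circ 0.4093 -0.1639 0.0306 zmed 0.1096
pink2 scene 214 mean [ 0.3553 -0.0983] circ 0.3547 -0.1016 0.0395 zmed 0.1114Traceback (most recent call last):
  File "loc.py", line 16, in <module>
    P=np.array([ray(c,a,b,g[2]) for a,b in zip(uu,vv)])
                ~~~^^^^^^^^^^^^
  File "h.py", line 7, in ray
    k,R,t=cal(c); d=R.T@np.array([(u-k["cx"])/k["fx"],(v-k["cy"])/k["fy"],1]); o=-R.T@t
          ~~~^^^
  File "h.py", line 4, in cal
    k=r.get_calibration(c); R=cv2.Rodrigues(np.array(k["rvec"],float))[0]; return k,R,np.array(k["tvec"],float).ravel()
ValueError: time passes only in moves, steps and waits
```

```bash
sed -i 's/^def cal/import functools\n@functools.lru_cache\ndef cal/' h.py; sed -i "s/abs(W\[...,2\]-g\[2\])<.012/abs(W[...,2]-g[2])<.005/" loc.py; python3 loc.py; python3 -c "
from h import *
k,R,t=cal('scene');print(-R.T@t);k,R,t=cal('side');print(-R.T@t);k,R,t=cal('wrist');print(-R.T@t,R.T[:,2],r.observe()['clock'])"
```

```text
blue scene 206 mean [ 0.4545 -0.0649] circ 0.4541 -0.0663 0.0314 zmed 0.1119
blue side 255 mean [ 0.4509 -0.0662] circ 0.4501 -0.0655 0.0287 zmed 0.1096
yellow scene 201 mean [ 0.4616 -0.2662] circ 0.4613 -0.2655 0.0315 zmed 0.0921
yellow side 305 mean [ 0.4584 -0.267 ] circ 0.4574 -0.2673 0.0284 zmed 0.0899
green scene 207 mean [0.457  0.0605] circ 0.4575 0.061 0.0309 zmed 0.0718
green side 220 mean [0.4528 0.0594] circ 0.453 0.0587 0.0286 zmed 0.0694
white scene 218 mean [0.4509 0.2818] circ 0.4507 0.28 0.0315 zmed 0.0514
white side 177 mean [0.4468 0.2805] circ 0.4475 0.2779 0.0301 zmed 0.0496
pink1 scene 187 mean [ 0.4142 -0.1601] circ 0.4152 -0.1611 0.0318 zmed 0.1119
pink1 side 293 mean [ 0.4104 -0.1613] circ 0.41 -0.1606 0.0287 zmed 0.1098
pink2 scene 166 mean [ 0.3482 -0.099 ] circ 0.3483 -0.1003 0.0331 zmed 0.112
pink2 side 292 mean [ 0.3443 -0.1   ] circ 0.3436 -0.1005 0.0285 zmed 0.1097
d1 scene 712 mean [0.6446 0.0851] circ 0.643 0.0841 0.0448 zmed 0.0242
d1 side 265 mean [0.648  0.0838] circ 0.649 0.0841 0.0341 zmed 0.0229
d2 scene 725 mean [6.441e-01 6.000e-04] circ 0.6436 -0.001 0.0456 zmed 0.0244
d2 side 292 mean [ 0.6404 -0.0056] circ 0.6403 -0.005 0.0343 zmed 0.023
d3 scene 681 mean [ 0.6383 -0.0895] circ 0.6387 -0.0894 0.0449 zmed 0.0245
d3 side 322 mean [ 0.6317 -0.0952] circ 0.632 -0.0946 0.0346 zmed 0.0232
d4 scene 674 mean [ 0.6335 -0.1827] circ 0.6335 -0.1835 0.0456 zmed 0.0245
d4 side 348 mean [ 0.6234 -0.1846] circ 0.624 -0.1845 0.0344 zmed 0.0232
[1.41230426 0.06518933 0.67111267]
[-0.1861675  -0.7010458   1.12439317]
[0.15033191 0.5345294  0.37393803] [ 0.28139685 -0.12441293 -0.95149211] 0.8
```

Emit:
step_arm:
  moves:
    - [0.0854,-0.037,-0.014,0,0,0,0.144]
    - [0.0854,-0.074,-0.028,0,0,0,0.288]
    - [0.0854,-0.111,-0.042,0,0,0,0.433]
    - [0.0854,-0.148,-0.056,0,0,0,0.577]
    - [0.0854,-0.185,-0.07,0,0,0,0.721]
    - [0.0854,-0.222,-0.084,0,0,0,0.865]
    - [0.0854,-0.259,-0.098,0,0,0,1.01]
    - [0.0854,-0.2961,-0.1117,0,0,0,1.154]

```text
clock: 1.6
ee_pos: [0.4491, 0.2799, 0.2074]
tcp_rot: [[0.006, 1.0, 0.0], [1.0, -0.006, 0.001], [0.001, 0.0, -1.0]]
contact_force: [-0.7, 0.9, 1.1]
width: 0.0857
grip_force: 0.0
```

Emit:
step_arm:
  moves:
    - [0.0854,0,0,0.04,0,0,0]
    - [0.0854,0,0,0.085,0,0,0]
    - [0.0854,0,0,0.13,0,0,0]
    - [0.0854,0,0,0.165,0,0,0]
    - [0.0854,0,0,0.187,0,0,0]
    - [0.0854,0,0,0.192,0,0,0]
    - [0.045,0,0,0.192,0,0,0]
    - [0.045,0,0,0.192,0,0,0]

```text
clock: 2.4
ee_pos: [0.4495, 0.2818, 0.0166]
tcp_rot: [[-0.0, 1.0, 0.003], [1.0, 0.0, 0.002], [0.002, 0.003, -1.0]]
contact_force: [0.2, -0.0, -1.1]
width: 0.059
grip_force: 0.0
```

Emit:
step_arm:
  moves:
    - [0.045,0,0,0,0,0,0]
    - [0.045,0,0,0,0,0,0]
    - [0.045,0,0,0,0,0,0]
    - [0.045,0,0,-0.01,0,0,0]
    - [0.045,0,0,-0.03,0,0,0]
    - [0.045,0,0,-0.06,0,0,0]
    - [0.045,0,0,-0.1,0,0,0]
    - [0.045,0,0,-0.14,0,0,0]

```text
clock: 3.2
ee_pos: [0.4479, 0.2806, 0.1571]
tcp_rot: [[0.0, 1.0, 0.0], [1.0, -0.0, -0.0], [-0.0, 0.0, -1.0]]
contact_force: [0.7, 1.2, -1.4]
width: 0.0485
grip_force: 62.2
```

```bash
cat > chk.py <<'E'
import sys
from h import *
z,zt=float(sys.argv[1]),sys.argv[2]
o=r.observe(); e=o["ee_pos"]
I,D=r.camera("side"); W=cloud("side",D)
m=(np.hypot(W[...,0]-e[0],W[...,1]-e[1])<.12)
vv,uu=np.nonzero(m); a=I[max(vv.min()-60,0):vv.max()+30,max(uu.min()-30,0):uu.max()+30]
I2,_=r.camera("wrist")
b=cv2.resize(a,(int(a.shape[1]*420/a.shape[0]),420))[:, :400]
cv2.imwrite(f"pics/{zt}.png",cv2.resize(np.hstack([b,I2]),None,fx=.8,fy=.8)[...,::-1])
E
python3 chk.py 0 w1
```

```text
(no output)
```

View pics/w1.png

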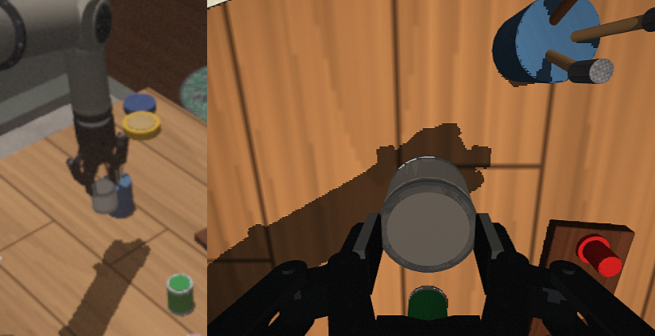

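The white tin is held upright and centred between the pads (lid at about 428,230). I'll check its offset from the TCP axis, then carry it.

```bash
python3 -c "
from h import *
print(r.observe()['ee_pos'], ray('wrist',276,287,.192))"
```

```text
[0.45276362 0.28336842 0.16244142] [0.45250135 0.28312622 0.192     ]
```

Emit:
step_arm:
  moves:
    - [0.045,-0.02,0.01,-0.01,0,0,0]
    - [0.045,-0.055,0.025,-0.02,0,0,0]
    - [0.045,-0.095,0.04,-0.03,0,0,0]
    - [0.045,-0.135,0.055,-0.03,0,0,0]
    - [0.045,-0.175,0.07,-0.03,0,0,0]
    - [0.045,-0.215,0.085,-0.03,0,0,0]
    - [0.045,-0.255,0.1,-0.03,0,0,0]
    - [0.045,-0.295,0.115,-0.03,0,0,0]

```text
clock: 4.1
ee_pos: [0.5631, -0.0155, 0.185]
tcp_rot: [[-0.0, 1.0, -0.0], [1.0, 0.0, 0.0], [0.0, -0.0, -1.0]]
contact_force: [1.1, -0.1, -1.6]
width: 0.0486
grip_force: 62.3
```

Emit:
step_arm:
  moves:
    - [0.045,-0.04,0.015,0,0,0,0]
    - [0.045,-0.08,0.03,0,0,0,0]
    - [0.045,-0.12,0.043,0,0,0,0]
    - [0.045,-0.15,0.054,0.01,0,0,0]
    - [0.045,-0.166,0.06,0.03,0,0,0]
    - [0.045,-0.17,0.061,0.06,0,0,0]
    - [0.045,-0.17,0.061,0.09,0,0,0]
    - [0.045,-0.17,0.061,0.12,0,0,0]

```text
clock: 4.9
ee_pos: [0.6237, -0.1842, 0.0637]
tcp_rot: [[0.001, 1.0, -0.001], [1.0, -0.001, 0.0], [0.0, -0.001, -1.0]]
contact_force: [-0.0, 1.5, -1.5]
width: 0.0485
grip_force: 62.3
```

Emit:
step_arm:
  moves:
    - [0.045,0,0,0.015,0,0,0]
    - [0.045,0,0,0.023,0,0,0]
    - [0.045,0,0,0.025,0,0,0]
    - [0.045,0,0,0.025,0,0,0]
    - [0.0854,0,0,0.025,0,0,0]
    - [0.0854,0,0,0.025,0,0,0]
    - [0.0854,0,0,0.025,0,0,0]
    - [0.0854,0,0,0.025,0,0,0]

```text
clock: 5.7
ee_pos: [0.6246, -0.1841, 0.0404]
tcp_rot: [[-0.0, 1.0, 0.001], [1.0, 0.0, -0.0], [-0.0, 0.001, -1.0]]
contact_force: [-0.2, -0.1, 0.6]
width: 0.0855
grip_force: 0.0
```

Emit:
step_arm:
  moves:
    - [0.0854,0,0,-0.02,0,0,0]
    - [0.0854,0,0,-0.06,0,0,0]
    - [0.0854,0.01,-0.007,-0.105,0,0,0]
    - [0.0854,0.045,-0.03,-0.135,0,0,0]
    - [0.0854,0.085,-0.055,-0.15,0,0,0]
    - [0.0854,0.125,-0.083,-0.15,0,0,0]
    - [0.0854,0.165,-0.11,-0.15,0,0,0]
    - [0.0854,0.205,-0.14,-0.15,0,0,0]

```text
clock: 6.5
ee_pos: [0.4834, 0.0225, 0.1905]
tcp_rot: [[0.0, 1.0, 0.001], [1.0, -0.0, 0.0], [0.0, 0.001, -1.0]]
contact_force: [-0.2, 0.5, -0.2]
width: 0.0855
grip_force: 0.0
```

Emit:
step_arm:
  moves:
    - [0.0854,0.03,-0.022,0,0,0,0]
    - [0.0854,0.039,-0.03,0.02,0,0,0]
    - [0.0854,0.039,-0.03,0.06,0,0,0]
    - [0.0854,0.039,-0.03,0.1,0,0,0]
    - [0.0854,0.039,-0.03,0.14,0,0,0]
    - [0.0854,0.039,-0.03,0.16,0,0,0]
    - [0.0854,0.039,-0.03,0.165,0,0,0]
    - [0.045,0.039,-0.03,0.165,0,0,0]

```text
clock: 7.3
ee_pos: [0.4541, 0.0597, 0.025]
tcp_rot: [[0.0, 1.0, -0.001], [1.0, -0.0, -0.0], [-0.0, -0.001, -1.0]]
contact_force: [-0.6, -0.4, 0.4]
width: 0.0731
grip_force: 0.0
```

Emit:
step_arm:
  moves:
    - [0.045,0,0,0,0,0,0]
    - [0.045,0,0,0,0,0,0]
    - [0.045,0,0,0,0,0,0]
    - [0.045,0,0,0,0,0,0]
    - [0.045,0,0,-0.01,0,0,0]
    - [0.045,0,0,-0.04,0,0,0]
    - [0.045,0,0,-0.08,0,0,0]
    - [0.045,0,0,-0.12,0,0,0]

```text
clock: 8.1
ee_pos: [0.4538, 0.0597, 0.147]
tcp_rot: [[0.0, 1.0, 0.0], [1.0, -0.0, -0.0], [-0.0, 0.0, -1.0]]
contact_force: [0.8, 1.5, -0.7]
width: 0.05
grip_force: 62.8
```

Emit:
step_arm:
  moves:
    - [0.045,-0.01,0.01,-0.02,0,0,0]
    - [0.045,-0.03,0.035,-0.03,0,0,0]
    - [0.045,-0.06,0.07,-0.03,0,0,0]
    - [0.045,-0.09,0.105,-0.03,0,0,0]
    - [0.045,-0.12,0.138,-0.03,0,0,0]
    - [0.045,-0.145,0.166,-0.03,0,0,0]
    - [0.045,-0.155,0.178,-0.02,0,0,0]
    - [0.045,-0.155,0.178,0.01,0,0,0]

```text
clock: 8.9
ee_pos: [0.6365, -0.0998, 0.1385]
tcp_rot: [[0.004, 1.0, 0.01], [1.0, -0.004, -0.005], [-0.005, 0.01, -1.0]]
contact_force: [0.1, -1.0, -2.2]
width: 0.0498
grip_force: 63.1
```

Emit:
step_arm:
  moves:
    - [0.045,0,0,0.03,0,0,0]
    - [0.045,0,0,0.06,0,0,0]
    - [0.045,0,0,0.08,0,0,0]
    - [0.045,0,0,0.085,0,0,0]
    - [0.045,0,0,0.085,0,0,0]
    - [0.0854,0,0,0.085,0,0,0]
    - [0.0854,0,0,0.085,0,0,0]
    - [0.0854,0,0,0.085,0,0,0]

```text
clock: 9.7
ee_pos: [0.633, -0.095, 0.051]
tcp_rot: [[-0.0, 1.0, 0.002], [1.0, 0.0, -0.0], [-0.0, 0.002, -1.0]]
contact_force: [0.5, 0.8, 0.6]
width: 0.0855
grip_force: 0.0
```

Emit:
step_arm:
  moves:
    - [0.0854,0,0,-0.02,0,0,0]
    - [0.0854,0,0,-0.06,0,0,0]
    - [0.0854,-0.005,-0.005,-0.105,0,0,0]
    - [0.0854,-0.03,-0.03,-0.135,0,0,0]
    - [0.0854,-0.06,-0.06,-0.15,0,0,0]
    - [0.0854,-0.095,-0.095,-0.15,0,0,0]
    - [0.0854,-0.13,-0.13,-0.15,0,0,0]
    - [0.0854,-0.16,-0.16,-0.15,0,0,0]

```text
clock: 10.5
ee_pos: [0.4702, -0.2575, 0.2011]
tcp_rot: [[0.002, 1.0, 0.002], [1.0, -0.002, -0.001], [-0.001, 0.002, -1.0]]
contact_force: [1.1, -0.3, 0.7]
width: 0.0854
grip_force: 0.0
```

Emit:
step_arm:
  moves:
    - [0.0854,-0.01,-0.011,0,0,0,0]
    - [0.0854,-0.012,-0.013,0.02,0,0,0]
    - [0.0854,-0.012,-0.013,0.06,0,0,0]
    - [0.0854,-0.012,-0.013,0.1,0,0,0]
    - [0.0854,-0.012,-0.013,0.14,0,0,0]
    - [0.0854,-0.012,-0.013,0.158,0,0,0]
    - [0.0854,-0.012,-0.013,0.16,0,0,0]
    - [0.045,-0.012,-0.013,0.16,0,0,0]

```text
clock: 11.3
ee_pos: [0.46, -0.2669, 0.0404]
tcp_rot: [[-0.001, 1.0, 0.001], [1.0, 0.001, -0.0], [-0.0, 0.001, -1.0]]
contact_force: [-0.5, 0.0, 0.4]
width: 0.073
grip_force: 0.0
```

Emit:
step_arm:
  moves:
    - [0.045,0,0,0,0,0,0]
    - [0.045,0,0,0,0,0,0]
    - [0.045,0,0,0,0,0,0]
    - [0.045,0,0,0,0,0,0]
    - [0.045,0,0,-0.01,0,0,0]
    - [0.045,0,0,-0.04,0,0,0]
    - [0.045,0,0,-0.09,0,0,0]
    - [0.045,0,0,-0.14,0,0,0]

```text
clock: 12.1
ee_pos: [0.4583, -0.2664, 0.1814]
tcp_rot: [[0.0, 1.0, -0.002], [1.0, -0.0, 0.001], [0.001, -0.002, -1.0]]
contact_force: [2.0, -0.6, -2.4]
width: 0.0501
grip_force: 63.0
```

Emit:
step_arm:
  moves:
    - [0.045,0.01,0.007,-0.015,0,0,0]
    - [0.045,0.035,0.025,-0.02,0,0,0]
    - [0.045,0.07,0.05,-0.02,0,0,0]
    - [0.045,0.105,0.075,-0.02,0,0,0]
    - [0.045,0.14,0.1,-0.02,0,0,0]
    - [0.045,0.175,0.125,-0.02,0,0,0]
    - [0.045,0.21,0.147,-0.02,0,0,0]
    - [0.045,0.24,0.167,-0.02,0,0,0]

```text
clock: 12.9
ee_pos: [0.6269, -0.0239, 0.2003]
tcp_rot: [[-0.002, 1.0, 0.0], [1.0, 0.002, 0.001], [0.001, 0.0, -1.0]]
contact_force: [0.2, -0.1, -1.7]
width: 0.0503
grip_force: 63.2
```

Emit:
step_arm:
  moves:
    - [0.045,0.017,0.011,0,0,0,0]
    - [0.045,0.021,0.014,0.01,0,0,0]
    - [0.045,0.021,0.014,0.03,0,0,0]
    - [0.045,0.021,0.014,0.06,0,0,0]
    - [0.045,0.021,0.014,0.09,0,0,0]
    - [0.045,0.021,0.014,0.115,0,0,0]
    - [0.045,0.021,0.014,0.13,0,0,0]
    - [0.045,0.021,0.014,0.135,0,0,0]

```text
clock: 13.7
ee_pos: [0.6361, -0.0081, 0.0655]
tcp_rot: [[0.002, 1.0, -0.008], [1.0, -0.002, -0.001], [-0.001, -0.008, -1.0]]
contact_force: [-12.4, 0.0, 22.6]
width: 0.0499
grip_force: 65.6
```

Emit:
step_arm:
  moves:
    - [0.045,0,0,0,0,0,0]
    - [0.0854,0,0,0,0,0,0]
    - [0.0854,0,0,0,0,0,0]
    - [0.0854,0,0,0,0,0,0]
    - [0.0854,0,0,0,0,0,0]
    - [0.0854,0,0,-0.02,0,0,0]
    - [0.0854,0,0,-0.06,0,0,0]
    - [0.0854,0,0,-0.1,0,0,0]

```text
clock: 14.5
ee_pos: [0.6395, -0.0059, 0.1654]
tcp_rot: [[-0.0, 1.0, -0.002], [1.0, 0.0, -0.0], [-0.0, -0.002, -1.0]]
contact_force: [0.7, 0.0, 0.7]
width: 0.0853
grip_force: 0.0
```

Emit:
step_arm:
  moves:
    - [0.0854,0,0,-0.03,0,0,0]
    - [0.0854,-0.01,-0.03,-0.045,0,0,0]
    - [0.0854,-0.02,-0.07,-0.045,0,0,0]
    - [0.0854,-0.035,-0.11,-0.045,0,0,0]
    - [0.0854,-0.048,-0.15,-0.045,0,0,0]
    - [0.0854,-0.058,-0.18,-0.045,0,0,0]
    - [0.0854,-0.06,-0.1885,-0.04,0,0,0]
    - [0.0854,-0.06,-0.1885,-0.02,0,0,0]

```text
clock: 15.3
ee_pos: [0.4529, -0.0667, 0.1871]
tcp_rot: [[0.001, 1.0, 0.007], [1.0, -0.001, 0.001], [0.001, 0.007, -1.0]]
contact_force: [1.7, -0.2, -0.4]
width: 0.0858
grip_force: 0.0
```

```bash
cat > fin.py <<'E'
from h import *
import sys
I,D=r.camera("side"); W=cloud("side",D); cv2.imwrite(f"pics/{sys.argv[1]}.png",cv2.resize(I[130:320,160:450],None,fx=2.6,fy=2.6)[...,::-1])
T=dict(blue=(.648,.084,.134),yellow=(.640,-.0055,.114),green=(.632,-.095,.094),white=(.6237,-.1845,.074),blue0=(.4515,-.066,.11))
for n,g in T.items():
    m=(np.hypot(W[...,0]-g[0],W[...,1]-g[1])<.045)&(abs(W[...,2]-g[2])<.005)
    vv,uu=np.nonzero(m)
    if len(uu): P=np.array([ray("side",a,b,g[2]) for a,b in zip(uu,vv)]).mean(0); print(n,len(uu),((P-g)*1000).round(1)[:2],np.nanmedian(W[vv,uu,2]))
E
python3 fin.py p2
```

```text
yellow 196 [-1.6 -2.1] 0.11362987203280721
green 212 [-0.4 -0.2] 0.09409847733947224
white 231 [ 0.4 -0.1] 0.07337386574566049
blue0 249 [-0.3  0.1] 0.10984124010633937
```

View pics/p2.png

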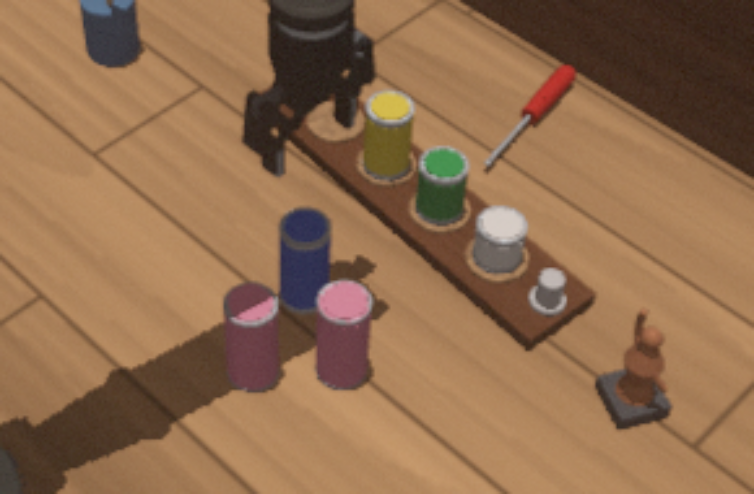

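Three tins stand centred on their marks (yellow 388,135; green 440,185; white 500,240), and the blue tin and bronze figure haven't moved. Now the blue tin.

Emit:
step_arm:
  moves:
    - [0.0854,0,0,0.03,0,0,0]
    - [0.0854,0,0,0.07,0,0,0]
    - [0.0854,0,0,0.105,0,0,0]
    - [0.0854,0,0,0.125,0,0,0]
    - [0.0854,0,0,0.13,0,0,0]
    - [0.0854,0,0,0.13,0,0,0]
    - [0.045,0,0,0.13,0,0,0]
    - [0.045,0,0,0.13,0,0,0]

```text
clock: 16.15
ee_pos: [0.4533, -0.0661, 0.0565]
tcp_rot: [[-0.0, 1.0, 0.003], [1.0, 0.0, 0.0], [0.0, 0.003, -1.0]]
contact_force: [-0.1, 0.5, 1.5]
width: 0.0594
grip_force: 0.0
```

Emit:
step_arm:
  moves:
    - [0.045,0,0,0,0,0,0]
    - [0.045,0,0,0,0,0,0]
    - [0.045,0,0,0,0,0,0]
    - [0.045,0,0,0,0,0,0]
    - [0.045,0,0,-0.01,0,0,0]
    - [0.045,0,0,-0.04,0,0,0]
    - [0.045,0,0,-0.09,0,0,0]
    - [0.045,0,0,-0.14,0,0,0]

```text
clock: 16.95
ee_pos: [0.4504, -0.0661, 0.1965]
tcp_rot: [[0.0, 1.0, -0.002], [1.0, -0.0, -0.0], [-0.0, -0.002, -1.0]]
contact_force: [1.5, 0.5, -3.5]
width: 0.0508
grip_force: 63.5
```

Emit:
step_arm:
  moves:
    - [0.045,0.01,0.01,-0.012,0,0,0]
    - [0.045,0.03,0.037,-0.015,0,0,0]
    - [0.045,0.055,0.07,-0.015,0,0,0]
    - [0.045,0.08,0.105,-0.015,0,0,0]
    - [0.045,0.105,0.14,-0.015,0,0,0]
    - [0.045,0.13,0.17,-0.015,0,0,0]
    - [0.045,0.145,0.19,-0.015,0,0,0]
    - [0.045,0.15,0.1965,-0.015,0,0,0]

```text
clock: 17.75
ee_pos: [0.6491, 0.0877, 0.209]
tcp_rot: [[-0.005, 1.0, -0.001], [1.0, 0.005, 0.001], [0.001, -0.001, -1.0]]
contact_force: [-0.7, 0.2, -3.4]
width: 0.0506
grip_force: 63.8
```

Emit:
step_arm:
  moves:
    - [0.045,0,0,0.01,0,0,0]
    - [0.045,0,0,0.035,0,0,0]
    - [0.045,0,0,0.065,0,0,0]
    - [0.045,0,0,0.09,0,0,0]
    - [0.045,0,0,0.11,0,0,0]
    - [0.045,0,0,0.12,0,0,0]
    - [0.045,0,0,0.126,0,0,0]
    - [0.045,0,0,0.128,0,0,0]

```text
clock: 18.55
ee_pos: [0.6479, 0.0832, 0.0823]
tcp_rot: [[0.001, 1.0, -0.0], [1.0, -0.001, -0.0], [-0.0, -0.0, -1.0]]
contact_force: [-0.3, 0.2, -3.7]
width: 0.0503
grip_force: 63.8
```

Emit:
step_arm:
  moves:
    - [0.045,0,0,0,0,0,0]
    - [0.0854,0,0,0,0,0,0]
    - [0.0854,0,0,0,0,0,0]
    - [0.0854,0,0,0,0,0,0]
    - [0.0854,0,0,0,0,0,0]
    - [0.0854,0,0,-0.02,0,0,0]
    - [0.0854,0,0,-0.07,0,0,0]
    - [0.0854,0,0,-0.12,0,0,0]

```text
clock: 19.35
ee_pos: [0.6472, 0.0841, 0.2025]
tcp_rot: [[-0.0, 1.0, -0.003], [1.0, 0.0, -0.0], [-0.0, -0.003, -1.0]]
contact_force: [2.0, -0.1, 0.5]
width: 0.0857
grip_force: 0.0
```

Emit:
step_arm:
  moves:
    - [0.0854,0,-0.01,-0.03,0,0,0]
    - [0.0854,0.02,-0.04,-0.03,0,0,0]
    - [0.0854,0.05,-0.07,-0.03,0,0,0]
    - [0.0854,0.08,-0.1,-0.03,0,0,0]
    - [0.0854,0.11,-0.13,-0.03,0,0,0]
    - [0.0854,0.13,-0.15,-0.03,0,0,0]
    - [0.0854,0.14,-0.16,-0.03,0,0,0]
    - [0.0854,0.14,-0.16,-0.03,0,0,0]

```text
clock: 20.15
ee_pos: [0.4872, 0.2259, 0.2324]
tcp_rot: [[-0.004, 1.0, 0.0], [1.0, 0.004, 0.001], [0.001, 0.0, -1.0]]
contact_force: [0.0, -0.2, 0.1]
width: 0.0851
grip_force: 0.0
```

```bash
python3 fin.py p3
```

```text
blue 183 [-2.2 -0.3] 0.1337660989382679
yellow 203 [-2.  -2.3] 0.11358426853201373
green 212 [-0.7  0.3] 0.09378636046474881
white 234 [0.6 0.3] 0.07390340754530295
```

View pics/p3.png

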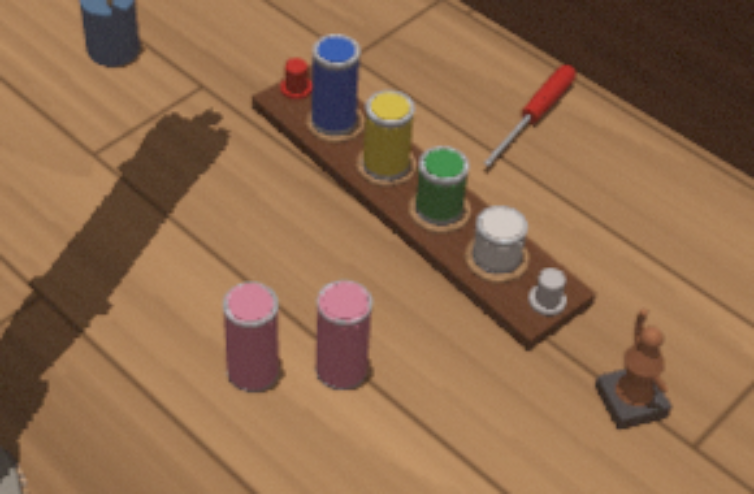

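All four tins stand upright and centred on the marks in the right order, from blue at the red post (335,85) to white (500,240). The bronze figure hasn't moved, and the arm is clear.

```bash
python3 -c "
from bench import r
print(r.finish_job())"
```

```text
the job is handed in; nothing more can be done
None
```

The job is handed in: the last camera check showed all four tins upright and within about 3 mm of their mark centres, in order blue, yellow, green, white from the red post, with the bronze figure undisturbed; no verdict came back.

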